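# Log the zero point of a gauge comparison

## Task

Log the zero point of the gauge on the pressure rig: press the red vent button fully down and hold it for a good second to let the line breathe out, then press the blue zero key on the yellow digital reference gauge, then tap the glass of the dial gauge lightly to settle its needle, and last press the green store key on the handheld logger where it lies. Use a light fingertip throughout, let each button come back up, press no other key, and do not lift or shift the logger or any of the other things on the bench.

Things in the scene. Friction and masses are not known exactly. Their poses are not given: they have to be found in the camera images.
- vent_top (a point): Centre of the top face of the red mushroom-headed vent button, diameter 34 mm, the only red thing on the pressure rig's own base. It stands on a small aluminium valve block at the robot's side of the rig, midway between the two gauges, its top 87 mm above the bench; nothing taller stands within 60 mm of it. The point moves down with the button.
- vent_button (a joint): Travel of the vent button, straight down: 0 m released, 0.006 m fully down. Sprung: starts to move at about 1.3 N, fully down at about 5.5 N, comes back up by itself.
- ref_zero_key_top (a point): Centre of the top of the blue zero key (round, 13 mm) on the digital reference gauge, 144 mm above the bench. It is the middle one of three keys in a row below the display; it stands 5 mm proud of the face.
- ref_zero_key (a joint): Travel of the blue zero key, straight down: 0 m released, 0.003 m fully down. Sprung: starts at about 1 N, fully down at about 3.7 N, comes back by itself.
- ref_units_key (a joint): Travel of the grey units key beside the blue one (13 mm, 34 mm away from it on the left side as seen by the robot), same action as the blue key. Not to be pressed.
- ref_power_key (a joint): Travel of the red on/off key on the other side of the blue one (13 mm, 34 mm away, on the right), same action as the blue key. Not to be pressed.
- ref_gauge: The digital reference gauge: yellow rubber-booted round case, diameter 110 mm, 54 mm tall, lying face up on one of the two quick connectors of the rig (either one), with a grey-green display and three keys on its face, the keys at the robot's side. Origin on its axis at its underside, 85 mm above the bench; face at 139 mm. Does not move.
- dial_head: The dial gauge under test: round grey steel case, diameter 106 mm, face up, with a flat glass of diameter 94 mm level with its rim over a white dial with black marks and a needle (dial 1 mm below the glass top). It stands on the other quick connector, 210 mm from the reference gauge. Origin on its axis, 53.5 mm below the top of the glass. The connector is sprung: under a touch the whole gauge gives straight down, from about 1 N on and up to 4 mm at about 6 N, and comes back.
- glass_top (a point): Centre of the top of the dial gauge's glass, 138.5 mm above the bench when untouched; moves down with the gauge. Anywhere on the glass may be tapped.
- dial_gauge: The fixed foot of the dial gauge in its quick connector; carries the sprung gauge. Origin on the gauge's axis, 85 mm above the bench.
- press_rig: The pressure rig: black base plate 220 x 380 x 16 mm on feet (top of the plate 26 mm above the bench), an aluminium manifold bar along y with two quick connectors 105 mm either side of the middle, a black screw-press barrel behind it (away from the robot) with a star handle at the +y end. Origin at the middle of the underside; its x axis points away from the robot, the vent button lies at (-72, 0) mm in its frame. Fixed to the bench.
- logger: The handheld logger: dark grey box with yellow sides lying loose on the bench, screen up, 175 x 85 x 29 mm, about 0.4 kg. Origin at the middle of its underside; its x axis runs from the keys towards the screen, z up.
- log_store_key_top (a point): Centre of the top of the green store key (round, 14 mm) on the logger, 34 mm above the bench, at (-55, +21) mm in the logger's frame; stands 5 mm proud.
- log_store_key (a joint): Travel of the green store key, straight down: 0 m released, 0.003 m fully down. Sprung: starts at about 1 N, fully down at about 3.7 N, comes back by itself.
- log_clear_key (a joint): Travel of the red clear key on the logger (14 mm, at (-55, -21) mm in its frame), same action. Not to be pressed.
- detector_sky: Sky-blue methane detector, loose box 180 x 100 x 66 mm, 0.95 kg, beside the rig on the logger's side; origin at the middle of its underside.
- detector_navy: Navy-blue methane detector of the same kind, at the robot's left.
- detector_violet: Violet methane detector of the same kind, at the robot's left.
- adaptor: Loose brass adaptor, 27 mm wide, 36 mm tall, standing on the rig's base plate (26 mm above the bench) to the left of the vent button.
- blank_plug: Loose steel blanking plug, 30 mm wide, 28 mm tall, standing on the rig's base plate to the right of the vent button.
- spanner: Loose spanner, 170 mm long, flat on the bench between robot and rig.
- screwdriver: Loose screwdriver, 160 mm long, flat on the bench in front of the robot, on its right.
- spray_bottle: Loose bottle of leak-finder, 48 mm in diameter, 120 mm tall, behind the rig.

How it is judged:
By the outcome, as a careful person would: the job done as asked, in the order asked, and still so for the second after the job is handed in, with the robot touching nothing.
It also fails if it takes over 58 s, if anything falls off the work surface, if the arm or the gripper's body presses on something with over 40 N, if the wrist force passes 120 N, or if a joint passes its speed limit or range.

## Robot

A 6-joint arm with a two-finger parallel gripper is mounted at the origin on the work surface. World frame = base frame: x ahead of the robot, y to its left, z up, the work surface at z = 0. Lengths are in m, angles in rad, forces in N, time in s.
With the tool pointing down it reaches from about 0.35 to 0.775 m from the base axis. Payload 5.5 kg.
Tool frame: the origin (TCP) lies midway between the tips of the shut fingers; the grasp point (between the pads) lies 19 mm behind it; z points along the fingers, y is the direction in which the jaws open and shut (so a half turn about z gives the same grasp; the last joint's range is limited). The gripper opens to 85 mm and grips with 20 to 120 N. Pads are 22 mm wide; open, the fingers measure 114 mm over their backs; the gripper's body (76 mm by 85 mm) begins 54 mm behind the grasp point. The pads swing forward as they close: fully open they stand 13 mm farther back than shut.
Start: joints at [-1.281, 0.313, 0.046, 1.304, 0, 1.431], TCP at [0.24, -0.523, 0.231] pointing down, gripper open.
Joint ranges: [-2.76, 2.76], [-0.86, 1.69], [-1.03, 1.26], [-2.2, 2.34], [-1.47, 1.5], [-3.14, 3.14]. Speed limits (rad/s): [2.57, 2.57, 3.14, 3.14, 3.14, 3.14].

## Interface

Orientations are given as a unit quaternion [w, x, y, z].
In Python, from workcell import env gives the robot as it stands.
- The arm moves only by the shell command python3 -m pendant 'ROWS' [FORCE]. ROWS is JSON, a list of rows, each a list of 3 entries, a list of its own where there are three numbers: the shift along the tool's x, y, z each as a share of 20 mm, from -1 to 1, then the turn about the tool's z as a share of 6 degrees, from -1 to 1, then the closure, from -1 (fully open) to 1 (shut). In form: [[[tx, ty, tz], turn, claw], ...]. A call has 1 to 12 rows; each row shifts and turns the commanded pose from where the row before left it, along the tool's axes as they then stand; what a row does not reach is not made up. A row lasts 1/8 s, in which the tool goes at most 62.5 mm and 10.7 degrees, less where a joint would pass 70% of its speed; a pose out of reach is approached as far as the arm can. A call with a number of a shift or a turn outside -1 to 1 is refused whole. A call with a gripper value outside its range is refused whole. The fingers move at their own pace and stop on an object; FORCE is the grip in N (left out, the last holds). Time passes only in rows, so rows that do not move let the fingers close. It gives the time, the measured TCP pose, the force and the opening at its end, in the units of the state.
- env.get_state(): the state, without advancing time (a new reading comes with each control period).
- env.read_camera(name): name is "scene" or "top"; returns a dict with "color" (384x512x3 uint8, blue, green, red), "mtx" (3x3 intrinsics, pixels), "k1" (the pictures are not rectified: a ray, as slopes to the right and down, at radius r is drawn at 1 + k1 r^2 times it, then the intrinsics apply), "view" (4x4, takes a point from world to camera coordinates). Camera axes: x right, y down, z forward; pixel columns grow to the right and rows downward; lengths in m; the calibration is good to about 2 mm. A picture is of the moment at which its call begins. There is no depth.
- env.hand_in(): hands the job in, once; it reports no verdict.
Trained networks look in the newest picture that a camera, given by its name, has taken for a name from the list of things; names that differ only in an ending like _2 or _b are one class to them, and where a whole thing is asked for, a point or a joint stands for the part that bears it (a point fixed in the world has none). Each returns a list of dicts, best first, with "p" (0 to 1); they miss things now and then, are a little off and sometimes report something else, mostly with a low value. They report only what shows in the picture. A call takes as long as a camera call.
- env.boxes_of(camera, thing): "location" ([column, row] in pixels, amid what is visible of it).
- env.cut_out(camera, thing): "region" (384x512 bool, what is visible of it) and "location" ([column, row] in pixels, amid what is visible of it).
The state is a dict: "clock": time; "joint_pos": joint angles; "qvel": joint speeds; "tau": joint torques, N m; "tcp_pos": TCP position; "orientation": TCP orientation; "wrist_force": force on the tool from outside, world axes, zero at the start; "ft_torque": the same for the moment, N m; "finger_gap": finger opening in m.
Only numpy, scipy, OpenCV 4.12 (cv2) and the standard library are available. Lean on these libraries where they do the work, as an engineer would, in place of code of your own. Each camera call takes 0.05 s, during which the arm holds its last target.

## Working session

There is one attempt and no reset: what is moved stays moved. The work goes in short steps, Python scripts to look and compute and a shell command to move; the robot and the scene stay as the last step left them, time stands still between calls to the robot, and variables do not carry over. Pictures are saved under pics/ and viewed, and the job is handed in when it is done.

```bash
mkdir -p pics; ls; cat > h.py <<'E'
import numpy as np, cv2
from workcell import env
def ray(c,px):
    K=c["mtx"];k1=c["k1"]
    d=np.array([(px[0]-K[0,2])/K[0,0],(px[1]-K[1,2])/K[1,1]])
    u=d.copy()
    for _ in range(30): u=d/(1+k1*(u@u))
    V=np.array(c["view"]);R=V[:3,:3];t=V[:3,3]
    return -R.T@t, R.T@np.array([u[0],u[1],1.])
def at(c,px,z):
    o,d=ray(c,px); return o+d*(z-o[2])/d[2]
def proj(c,p):
    V=np.array(c["view"]);q=V[:3,:3]@np.array(p)+V[:3,3];u=q[:2]/q[2];u=u*(1+c["k1"]*(u@u));K=c["mtx"]
    return np.array([K[0,0]*u[0]+K[0,2],K[1,1]*u[1]+K[1,2]])
E
python3 - <<'E'
from h import *
for n in ["scene","top"]:
    c=env.read_camera(n); cv2.imwrite(f"pics/{n}0.png",c["color"])
    print(n,"campos",ray(c,(256,192))[0])
    for t,z in [("vent_top",.087),("ref_zero_key_top",.144),("glass_top",.1385),("log_store_key_top",.034),("logger",.029),("ref_gauge",.139)]:
        for r in env.boxes_of(n,t)[:2]: print(t,r["p"],r["location"],at(c,r["location"],z).round(4))
s=env.get_state(); print(s)
E
```

```text
pics
scene campos [ 1.06531805 -0.25190246  1.08442507]
vent_top 0.69 [350.0, 131.3] [0.4734 0.4388 0.087 ]
vent_top 0.43 [247.1, 204.3] [0.5207 0.0472 0.087 ]
logger 0.7 [152.4, 344.8] [ 0.6917 -0.321   0.029 ]
logger 0.47 [248.7, 199.9] [0.4791 0.0762 0.029 ]
ref_gauge 0.7 [296.4, 193.2] [0.5906 0.1549 0.139 ]
ref_gauge 0.67 [260.5, 242.1] [0.6567 0.0019 0.139 ]
top campos [0.40429989 0.06725011 1.00481992]
glass_top 0.67 [301.9, 154.8] [ 0.5825 -0.0439  0.1385]
glass_top 0.17 [311.7, 154.2] [ 0.5834 -0.0672  0.1385]
logger 0.91 [395.3, 125.2] [ 0.6803 -0.3114  0.029 ]
logger 0.67 [258.7, 192.2] [0.5066 0.06   0.029 ]
ref_gauge 0.79 [219.3, 159.2] [0.5758 0.1527 0.139 ]
ref_gauge 0.63 [382.1, 209.6] [ 0.4485 -0.2255  0.139 ]
{'clock': 0.7, 'joint_pos': array([-1.28059667e+00,  3.13152241e-01,  4.61207025e-02,  1.30359653e+00,
        2.27954750e-05,  1.43119185e+00]), 'qvel': array([ 0.00146697,  0.00123175,  0.00100468, -0.00053634, -0.00023985,
       -0.00062259]), 'tau': array([ 3.93215814e-04, -4.80293548e+01,  2.98746496e+01, -1.48217300e-04,
       -2.32721577e-04, -6.25432037e-06]), 'tcp_pos': array([ 0.23960897, -0.52275616,  0.23135886]), 'orientation': array([8.30356720e-05, 9.76997280e-01, 2.13251746e-01, 1.76943544e-05]), 'wrist_force': array([-0.21280196, -0.08791767,  0.92448574]), 'ft_torque': array([-0.03266417,  0.01324798,  0.03030506]), 'finger_gap': 0.08548049268838755}
```

```bash
python3 - <<'E'
import cv2
for n in ["scene","top"]:
    i=cv2.imread(f"pics/{n}0.png"); cv2.imwrite(f"pics/{n}0b.png",cv2.resize(i,(800,600),interpolation=cv2.INTER_CUBIC))
i=cv2.imread("pics/top0.png")[100:240,180:440]; cv2.imwrite("pics/top0c.png",cv2.resize(i,None,fx=3,fy=3,interpolation=cv2.INTER_CUBIC))
E
```

```text
(no output)
```

View pics/scene0b.png

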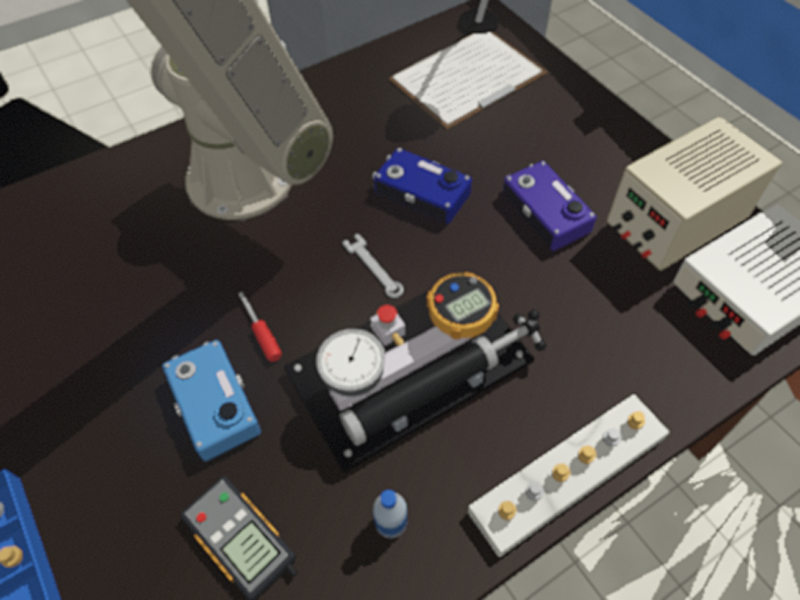

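View pics/top0b.png

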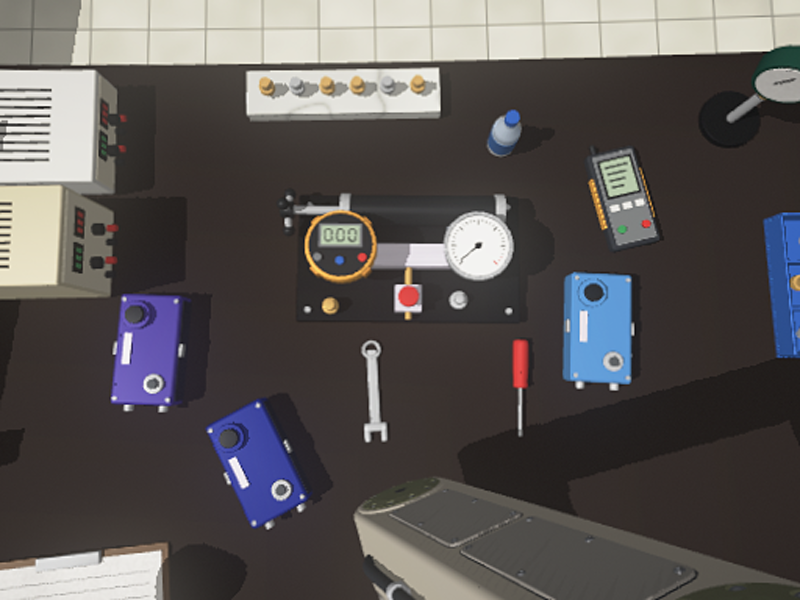

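View pics/top0c.png

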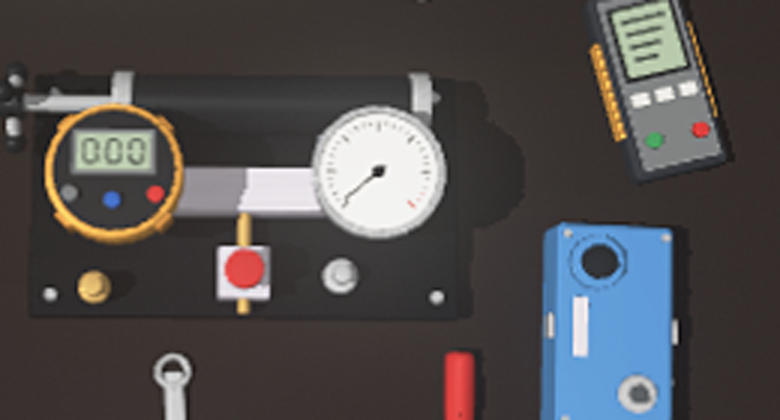

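The top view shows these pixel positions: red vent at about (261,189), blue zero key (217,166), dial glass (306,157) and green store key (398,146). The reference gauge is on the left connector and the dial on the right. I'll refine these with colour centroids in both cameras.

```bash
cat >> h.py <<'E'
def blob(img,c0,rad,col):
    x0,y0=int(round(c0[0])),int(round(c0[1]))
    sub=img[y0-rad:y0+rad+1,x0-rad:x0+rad+1].astype(float)
    b,g,r=sub[...,0],sub[...,1],sub[...,2]
    w={"red":r-np.maximum(b,g),"blue":b-np.maximum(g,r),"green":g-np.maximum(b,r)}[col]
    w=np.clip(w-0.35*w.max(),0,None)
    yy,xx=np.mgrid[-rad:rad+1,-rad:rad+1]
    return np.array([x0+(w*xx).sum()/w.sum(),y0+(w*yy).sum()/w.sum()]),(w>0).sum()
E
python3 - <<'E'
from h import *
C={n:env.read_camera(n) for n in ["scene","top"]}
g={"vent":(.087,"red",{"top":(261.3,189.3),"scene":(387*.64,314*.64)},12),
"zero":(.144,"blue",{"top":(217.3,166.3),"scene":(455*.64,287*.64)},6),
"store":(.034,"green",{"top":(398.3,146.3),"scene":(224*.64,497*.64)},6)}
P={}
for k,(z,col,d,rad) in g.items():
    A=[];B=[]
    for n in d:
        p,a=blob(C[n]["color"],d[n],rad,col); p,a=blob(C[n]["color"],p,rad,col)
        print(k,n,p.round(1),a,at(C[n],p,z).round(4))
        if n=="top":P[k]=at(C[n],p,z)
V=P["vent"]
# glass: circle on top
for n,c0,rad in [("top",(306,157.3),30),("scene",(350*.64,361*.64),30)]:
    im=C[n]["color"];x0,y0=map(int,c0);s=im[y0-rad:y0+rad,x0-rad:x0+rad]
    hsv=cv2.cvtColor(s,cv2.COLOR_BGR2HSV);m=((hsv[...,2]>170)&(hsv[...,1]<40)).astype(np.uint8)
    cs,_=cv2.findContours(m,cv2.RETR_EXTERNAL,cv2.CHAIN_APPROX_NONE);c=max(cs,key=cv2.contourArea)
    e=cv2.fitEllipse(cv2.convexHull(c));p=np.array(e[0])+[x0-rad,y0-rad];print("glass",n,p,e[1],at(C[n],p,.1385).round(4))
im=C["top"]["color"].copy()
for n in C:
  for r in env.cut_out(n,"logger")[:1]:
    print(n,r["p"],r["region"].sum(),cv2.minAreaRect(np.argwhere(r["region"])[:,::-1].astype(np.float32)))
# red clear key
p,a=blob(C["top"]["color"],(180+701/3,100+130/3),6,"red");print("clear",at(C["top"],p,.034))
p,a=blob(C["top"]["color"],(180+155/3,100+194/3),6,"red");print("power",at(C["top"],p,.144))
E
```

```text
vent top [260.9 189.2] 138 [0.5081 0.0547 0.087 ]
vent scene [247.3 200.1] 125 [0.5097 0.0547 0.087 ]
zero top [216.8 166. ] 29 [0.5587 0.1582 0.144 ]
zero scene [290.4 183.3] 31 [0.5596 0.1578 0.144 ]
store top [397.7 146.3] 24 [ 0.6213 -0.3122  0.034 ]
store scene [143.  317.7] 32 [ 0.6238 -0.3128  0.034 ]
glass top [301.81679153 157.82131767] (42.41522979736328, 53.73714065551758) [ 0.5752 -0.0435  0.1385]
glass scene [228.50118637 229.7181282 ] (35.83530044555664, 51.52699279785156) [ 0.5854 -0.0446  0.1385]
scene 0.57 3076 ((153.79966735839844, 345.3359375), (77.90167236328125, 43.97765350341797), 51.8427734375)
top 0.86 2155 ((397.0830993652344, 125.29673767089844), (68.64007568359375, 34.74374008178711), 74.35775756835938)
clear [ 0.63014749 -0.35315253  0.034     ]
power [0.56227259 0.12344818 0.144     ]
```

```bash
cat >> h.py <<'E'
from scipy.spatial.transform import Rotation as Ro
def delta(p,s=None):
    s=s or env.get_state(); q=s["orientation"]
    R=Ro.from_quat([q[1],q[2],q[3],q[0]]).as_matrix()
    d=R.T@(np.array(p)-s["tcp_pos"])/0.02
    print("t",s["clock"],"tcp",s["tcp_pos"].round(4),"F",s["wrist_force"].round(2),"gap",round(s["finger_gap"],4),"toolx",R[:,0].round(3),"tz",R[:,2].round(3)); print("units of 20mm:",d.round(3))
E
python3 -m pendant '[[[0,0,0],0.9,1],[[0,0,0],0.9,1],[[0,0,0],0.8,1],[[0,0,0],0,1]]' 20
python3 - <<'E'
from h import *
delta([.509,.0547,.15])
E
```

```text
clock: 1.4
tcp_pos: [0.2396, -0.5227, 0.2313]
orientation: [0.0, 0.997, 0.079, 0.0]
wrist_force: [-0.7, 0.7, -0.5]
finger_gap: 0.0122
t 1.4 tcp [ 0.2396 -0.5227  0.2313] F [-0.69  0.68 -0.46] gap 0.0122 toolx [0.987 0.158 0.   ] tz [ 0. -0. -1.]
units of 20mm: [ 17.855 -26.386   4.065]
```

```bash
python3 -m pendant '[[[0.66,-0.97,0],0,1],[[0.66,-0.97,0],0,1],[[0.66,-0.97,0],0,1],[[0.66,-0.97,0],0,1],[[0.66,-0.97,0],0,1],[[0.66,-0.97,0],0,1],[[0.66,-0.97,0],0,1],[[0.66,-0.97,0],0,1],[[0.66,-0.97,0],0,1],[[0.66,-0.97,0],0,1],[[0.66,-0.97,0],0,1],[[0.66,-0.97,0],0,1]]'
python3 -m pendant '[[[0.66,-0.97,0],0,1],[[0.66,-0.97,0],0,1],[[0.66,-0.97,0],0,1],[[0.66,-0.97,0],0,1],[[0.66,-0.97,0],0,1],[[0.66,-0.97,0],0,1],[[0.66,-0.97,0],0,1],[[0.66,-0.97,0],0,1],[[0.66,-0.97,0],0,1],[[0.66,-0.97,0],0,1],[[0.66,-0.97,0],0,1],[[0.66,-0.97,0],0,1]]'
python3 - <<'E'
from h import *
delta([.509,.0547,.115])
E
```

```text
clock: 2.9
tcp_pos: [0.36, -0.2665, 0.2314]
orientation: [0.0, 0.997, 0.079, 0.0]
wrist_force: [-0.2, -0.2, 0.1]
finger_gap: -0.0
clock: 4.4
tcp_pos: [0.4794, -0.0117, 0.2313]
orientation: [0.0, 0.997, 0.079, 0.0]
wrist_force: [-0.1, -0.3, 0.2]
finger_gap: 0.0005
t 4.4 tcp [ 0.4794 -0.0117  0.2313] F [-0.12 -0.35  0.24] gap 0.0005 toolx [0.988 0.157 0.   ] tz [ 0. -0. -1.]
units of 20mm: [ 1.982 -3.045  5.817]
```

```bash
python3 -m pendant '[[[0.5,-0.75,0],0,1],[[0.5,-0.75,0],0,1],[[0.5,-0.75,0],0,1],[[0.4,-0.7,0.8],0,1],[[0,0,1],0,1],[[0,0,1],0,1],[[0,0,1],0,1],[[0,0,1],0,1],[[0,0,0.7],0,1],[[0,0,0],0,1],[[0,0,0],0,1]]'
python3 - <<'E'
from h import *
delta([.509,.0547,.087])
for n in ["scene","top"]:
    c=env.read_camera(n); x,y=map(int,proj(c,[.509,.0547,.1]));s=c["color"][y-60:y+60,x-80:x+80];cv2.imwrite(f"pics/{n}1.png",cv2.resize(s,None,fx=4,fy=4,interpolation=cv2.INTER_CUBIC))
E
```

```text
clock: 5.78
tcp_pos: [0.5081, 0.0511, 0.1216]
orientation: [0.0, 0.997, 0.079, 0.0]
wrist_force: [-1.0, -0.3, 0.5]
finger_gap: -0.0001
t 5.775 tcp [0.5081 0.0511 0.1216] F [-0.97 -0.31  0.5 ] gap -0.0001 toolx [0.988 0.157 0.001] tz [ 0.001 -0.    -1.   ]
units of 20mm: [ 0.073 -0.172  1.732]
```

View pics/scene1.png

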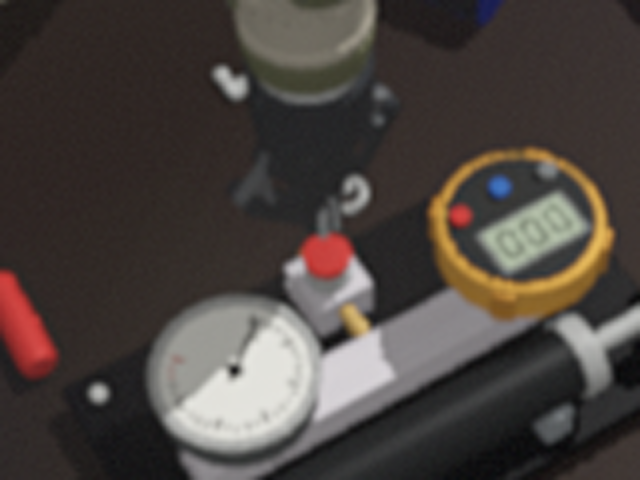

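The scene crop shows the shut fingertips, at about (328,225), just behind and above the red vent cap at (327,257). They line up with it. I'll correct the small offset and go down.

```bash
python3 -m pendant '[[[0.07,-0.17,0.5],0,1],[[0,0,0.5],0,1],[[0,0,0.4],0,1],[[0,0,0],0,1],[[0,0,0],0,1]]'
python3 -m pendant '[[[0,0,0.3],0,1],[[0,0,0.1],0,1],[[0,0,0],0,1]]'
```

```text
clock: 6.5
tcp_pos: [0.5086, 0.0545, 0.0933]
orientation: [0.0, 0.997, 0.079, -0.0]
wrist_force: [0.9, -0.3, -0.1]
finger_gap: 0.0001
clock: 6.88
tcp_pos: [0.5089, 0.0545, 0.0855]
orientation: [0.0, 0.997, 0.079, 0.0]
wrist_force: [0.2, -0.1, 2.4]
finger_gap: 0.0001
```

```bash
python3 - <<'E'
from h import *
delta([.509,.0547,.081])
E
```

```text
t 6.875 tcp [0.5089 0.0545 0.0855] F [ 0.2  -0.06  2.44] gap 0.0001 toolx [0.988 0.157 0.001] tz [ 0.001 -0.    -1.   ]
units of 20mm: [ 0.007 -0.007  0.223]
```

```bash
python3 -m pendant '[[[0,0,0.12],0,1],[[0,0,0.1],0,1],[[0,0,0],0,1],[[0,0,0],0,1]]'; python3 -m pendant '[[[0,0,0.03],0,1],[[0,0,0],0,1],[[0,0,0],0,1]]'
```

```text
clock: 7.38
tcp_pos: [0.5089, 0.0545, 0.0812]
orientation: [0.0, 0.997, 0.079, 0.0]
wrist_force: [-0.8, -0.6, 5.5]
finger_gap: -0.0
clock: 7.75
tcp_pos: [0.5089, 0.0545, 0.081]
orientation: [0.0, 0.997, 0.079, 0.001]
wrist_force: [-0.9, 0.3, 7.4]
finger_gap: 0.0002
```

Bottomed out at 7.4 N. I'll hold it there, then release.

```bash
python3 -m pendant '[[[0,0,0],0,1],[[0,0,0],0,1],[[0,0,0],0,1],[[0,0,0],0,1],[[0,0,0],0,1],[[0,0,0],0,1],[[0,0,0],0,1],[[0,0,0],0,1],[[0,0,0],0,1],[[0,0,0],0,1],[[0,0,0],0,1],[[0,0,0],0,1]]'; python3 -m pendant '[[[0,0,-0.15],0,1],[[0,0,-0.3],0,1],[[0,0,-0.6],0,1],[[0,0,-1],0,1],[[0,0,-1],0,1],[[0,0,-1],0,1],[[0,0,-0.5],0,1],[[0,0,0],0,1]]'
python3 - <<'E'
from h import *
delta([.559,.158,.16])
E
```

```text
clock: 9.25
tcp_pos: [0.5089, 0.0545, 0.081]
orientation: [0.0, 0.997, 0.079, 0.001]
wrist_force: [-0.7, -0.6, 7.6]
finger_gap: -0.0001
clock: 10.25
tcp_pos: [0.5089, 0.0546, 0.1719]
orientation: [0.0, 0.997, 0.079, 0.001]
wrist_force: [-0.0, 0.2, -0.8]
finger_gap: 0.0002
t 10.25 tcp [0.5089 0.0546 0.1719] F [-0.02  0.23 -0.8 ] gap 0.0002 toolx [0.988 0.157 0.001] tz [ 0.001 -0.    -1.   ]
units of 20mm: [ 3.285 -4.713  0.596]
```

```bash
python3 -m pendant '[[[0.66,-0.94,0],0,1],[[0.66,-0.94,0],0,1],[[0.66,-0.94,0],0,1],[[0.66,-0.94,0],0,1],[[0.65,-0.95,0],0,1],[[0,0,0.3],0,1],[[0,0,0.3],0,1],[[0,0,0],0,1],[[0,0,0],0,1]]'
python3 - <<'E'
from h import *
delta([.559,.158,.147])
for n in ["scene","top"]:
    c=env.read_camera(n); x,y=map(int,proj(c,[.53,.12,.12]));s=c["color"][y-60:y+60,x-80:x+80];cv2.imwrite(f"pics/{n}2.png",cv2.resize(s,None,fx=4,fy=4,interpolation=cv2.INTER_CUBIC))
E
```

```text
clock: 11.38
tcp_pos: [0.5586, 0.1574, 0.1593]
orientation: [0.0, 0.997, 0.078, -0.0]
wrist_force: [0.1, 0.8, -0.1]
finger_gap: 0.0002
t 11.375 tcp [0.5586 0.1574 0.1593] F [ 0.05  0.76 -0.06] gap 0.0002 toolx [ 0.988  0.156 -0.   ] tz [-0. -0. -1.]
units of 20mm: [ 0.027 -0.028  0.614]
```

View pics/scene2.png

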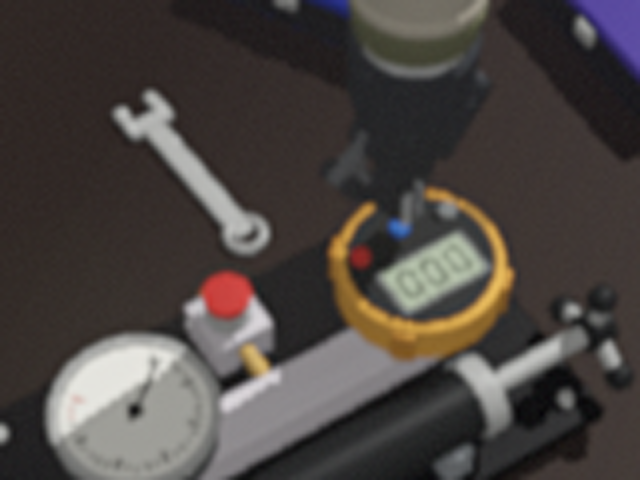

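The fingertip, at about (408,208), is just above the blue key at (400,228). The red vent cap is back up. I'll check the projection of the tip before pressing.

```bash
python3 - <<'E'
from h import *
c=env.read_camera("scene"); s=env.get_state(); o=np.array([int(v) for v in proj(c,[.53,.12,.12])])-[80,60]
for p in [s["tcp_pos"],[.559,.158,.144]]: print(((proj(c,p)-o)*4).round(0))
print(s["tcp_pos"])
E
```

```text
[398. 211.]
[397. 224.]
[0.55889069 0.15763951 0.1596266 ]
```

```bash
python3 -m pendant '[[[0.02,-0.02,0.3],0,1],[[0,0,0.3],0,1],[[0,0,0],0,1],[[0,0,0],0,1]]'
python3 -m pendant '[[[0,0,0.15],0,1],[[0,0,0.1],0,1],[[0,0,0],0,1],[[0,0,0],0,1]]'
python3 - <<'E'
from h import *
delta([.559,.158,.141])
E
```

```text
clock: 12.02
tcp_pos: [0.559, 0.1584, 0.1471]
orientation: [0.0, 0.997, 0.079, -0.0]
wrist_force: [0.1, 0.0, 0.9]
finger_gap: 0.0
clock: 12.52
tcp_pos: [0.5593, 0.1585, 0.1426]
orientation: [0.0, 0.997, 0.079, 0.0]
wrist_force: [-0.3, 0.1, 3.0]
finger_gap: -0.0003
t 12.525 tcp [0.5593 0.1585 0.1426] F [-0.26  0.14  3.03] gap -0.0003 toolx [0.988 0.157 0.001] tz [ 0.001  0.    -1.   ]
units of 20mm: [-0.021  0.02   0.08 ]
```

```bash
python3 -m pendant '[[[0,0,0.08],0,1],[[0,0,0.03],0,1],[[0,0,0],0,1],[[0,0,0],0,1]]'
```

```text
clock: 13.02
tcp_pos: [0.5594, 0.1585, 0.141]
orientation: [0.0, 0.997, 0.079, 0.001]
wrist_force: [-1.1, -0.2, 7.6]
finger_gap: 0.0002
```

```bash
python3 -m pendant '[[[0,0,0],0,1],[[0,0,0],0,1],[[0,0,-0.2],0,1],[[0,0,-0.5],0,1],[[0,0,-0.8],0,1],[[0,0,-0.5],0,1],[[0,0,0],0,1],[[0,0,0],0,1]]'
python3 - <<'E'
from h import *
c=env.read_camera("top"); g=at(c,(306,157.3),.1385); print(g)
c=env.read_camera("scene"); print(at(c,(350*.64,361*.64),.1385))
delta([.57,-.052,.16])
E
```

```text
clock: 14.02
tcp_pos: [0.5589, 0.1584, 0.1799]
orientation: [0.0, 0.997, 0.079, -0.0]
wrist_force: [0.1, -0.0, 0.2]
finger_gap: -0.0004
[ 0.57622283 -0.05343308  0.1385    ]
[ 0.58253318 -0.05558307  0.1385    ]
t 14.125 tcp [0.5587 0.1584 0.1795] F [-0.9  -0.06 -0.61] gap 0.0001 toolx [ 0.988  0.157 -0.001] tz [-0.001 -0.    -1.   ]
units of 20mm: [-1.091 10.476  0.977]
```

```bash
python3 -m pendant '[[[-0.1,0.95,0],0,1],[[-0.1,0.95,0],0,1],[[-0.1,0.95,0],0,1],[[-0.1,0.95,0],0,1],[[-0.1,0.95,0],0,1],[[-0.1,0.95,0],0,1],[[-0.1,0.95,0],0,1],[[-0.1,0.95,0],0,1],[[-0.1,0.95,0],0,1],[[-0.1,0.95,0],0,1],[[-0.1,0.95,0],0,1],[[0,0,0],0,1]]'
python3 -m pendant '[[[0,0,0.5],0,1],[[0,0,0.5],0,1],[[0,0,0.5],0,1],[[0,0,0],0,1],[[0,0,0],0,1]]'
python3 - <<'E'
from h import *
delta([.57,-.052,.1385])
for n in ["scene","top"]:
    c=env.read_camera(n); x,y=map(int,proj(c,[.57,.05,.12]));s=c["color"][y-60:y+60,x-80:x+80];cv2.imwrite(f"pics/{n}3.png",cv2.resize(s,None,fx=4,fy=4,interpolation=cv2.INTER_CUBIC))
E
```

```text
clock: 15.62
tcp_pos: [0.5703, -0.053, 0.18]
orientation: [0.0, 0.997, 0.078, 0.0]
wrist_force: [0.4, -0.1, -0.4]
finger_gap: 0.0001
clock: 16.25
tcp_pos: [0.5702, -0.0513, 0.1501]
orientation: [0.0, 0.997, 0.079, 0.0]
wrist_force: [-0.2, -0.5, 0.6]
finger_gap: 0.0001
t 16.25 tcp [ 0.5702 -0.0513  0.1501] F [-0.17 -0.5   0.56] gap 0.0001 toolx [0.988 0.157 0.   ] tz [ 0. -0. -1.]
units of 20mm: [-0.016  0.035  0.581]
```

View pics/scene3.png

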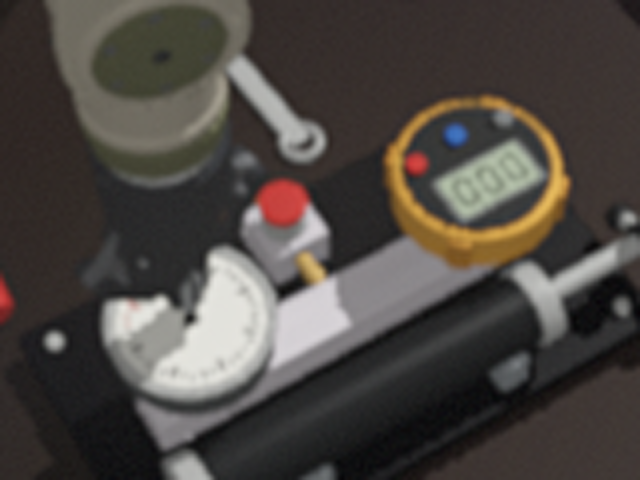

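The tip is over the glass near its centre, at about (190,300). The blue key is back up at (455,135). Next, a light tap.

```bash
python3 -m pendant '[[[0,0,0.3],0,1],[[0,0,0.2],0,1],[[0,0,0],0,1],[[0,0,0],0,1]]'; python3 -m pendant '[[[0,0,0.14],0,1],[[0,0,0],0,1],[[0,0,0],0,1]]'
```

```text
clock: 16.85
tcp_pos: [0.5702, -0.0515, 0.1401]
orientation: [0.0, 0.997, 0.079, -0.0]
wrist_force: [0.1, -0.1, 0.4]
finger_gap: 0.0001
clock: 17.23
tcp_pos: [0.5705, -0.0516, 0.1376]
orientation: [0.0, 0.997, 0.079, 0.0]
wrist_force: [0.2, 0.8, 1.9]
finger_gap: 0.0002
```

```bash
python3 -m pendant '[[[0,0,0.04],0,1],[[0,0,0],0,1]]'; python3 -m pendant '[[[0,0,-0.3],0,1],[[0,0,-0.6],0,1],[[0,0,-1],0,1],[[0,0,-0.6],0,1],[[0,0,0],0,1],[[0,0,0],0,1]]'
python3 - <<'E'
from h import *
delta([.6225,-.3125,.06])
E
```

```text
clock: 17.48
tcp_pos: [0.5705, -0.0515, 0.1368]
orientation: [0.0, 0.997, 0.079, 0.0]
wrist_force: [1.0, -0.3, 2.9]
finger_gap: 0.0001
clock: 18.23
tcp_pos: [0.5698, -0.0514, 0.186]
orientation: [-0.0, 0.997, 0.079, -0.0]
wrist_force: [0.1, 0.5, -0.0]
finger_gap: 0.0001
t 18.225 tcp [ 0.5698 -0.0514  0.186 ] F [ 0.09  0.55 -0.02] gap 0.0001 toolx [ 0.988  0.157 -0.001] tz [-0.001  0.    -1.   ]
units of 20mm: [ 0.558 13.307  6.297]
```

```bash
python3 -m pendant '[[[0.04,0.95,0],0,1],[[0.04,0.95,0],0,1],[[0.04,0.95,0],0,1],[[0.04,0.95,0],0,1],[[0.04,0.95,0],0,1],[[0.04,0.95,0],0,1],[[0.04,0.95,0],0,1],[[0.04,0.95,0],0,1],[[0.04,0.95,0],0,1],[[0.04,0.95,0],0,1],[[0.04,0.95,0],0,1],[[0.04,0.95,0],0,1]]'
python3 -m pendant '[[[0.04,0.95,0],0,1],[[0.04,0.95,0],0,1],[[0,0,1],0,1],[[0,0,1],0,1],[[0,0,1],0,1],[[0,0,1],0,1],[[0,0,1],0,1],[[0,0,0.8],0,1],[[0,0,0],0,1],[[0,0,0],0,1],[[0,0,0],0,1]]'
python3 - <<'E'
from h import *
delta([.6225,-.3125,.034])
for n in ["scene","top"]:
    c=env.read_camera(n); p=proj(c,[.6225,-.3125,.05]); x=min(max(int(p[0]),80),432);y=min(max(int(p[1]),60),324);s=c["color"][y-60:y+60,x-80:x+80];cv2.imwrite(f"pics/{n}4.png",cv2.resize(s,None,fx=4,fy=4,interpolation=cv2.INTER_CUBIC))
    print(n,[((proj(c,q)-[x-80,y-60])*4).round() for q in (env.get_state()["tcp_pos"],[.6225,-.3125,.034])])
E
```

```text
clock: 19.73
tcp_pos: [0.6156, -0.2764, 0.1865]
orientation: [0.0, 0.997, 0.079, 0.0]
wrist_force: [0.2, 0.3, -0.1]
finger_gap: 0.0002
clock: 21.1
tcp_pos: [0.6236, -0.3129, 0.0717]
orientation: [0.001, 0.997, 0.079, 0.001]
wrist_force: [0.5, 0.2, -0.1]
finger_gap: 0.0005
t 21.1 tcp [ 0.6236 -0.3129  0.0717] F [ 0.51  0.21 -0.09] gap 0.0005 toolx [0.988 0.157 0.001] tz [ 0.002 -0.001 -1.   ]
units of 20mm: [-0.055 -0.029  1.885]
scene [array([313., 234.]), array([327., 253.])]
top [array([334., 232.]), array([311., 247.])]
```

View pics/scene4.png

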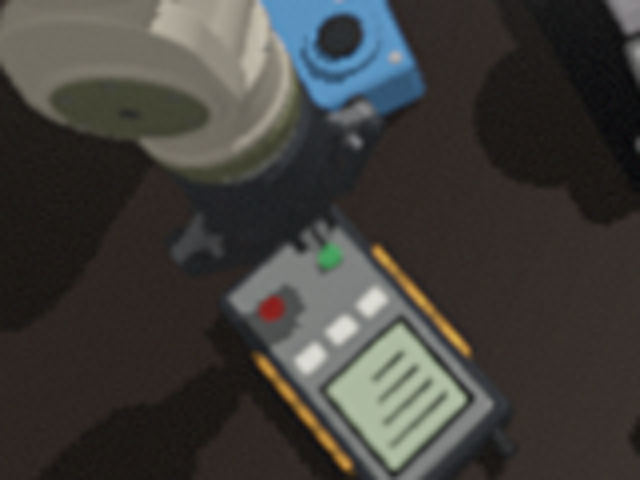

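View pics/top4.png

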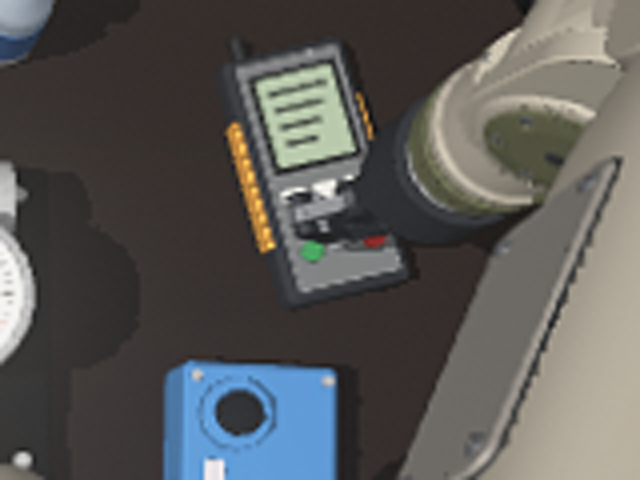

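The scene view shows the tip at (318,238), above and behind the green key at (329,257). Both sit about 4 px from where they project, in the same direction, so they are aligned. I'll go down.

```bash
python3 -m pendant '[[[-0.05,-0.03,0.6],0,1],[[0,0,0.6],0,1],[[0,0,0.4],0,1],[[0,0,0],0,1],[[0,0,0],0,1]]'
python3 - <<'E'
from h import *
delta([.6225,-.3125,.034])
E
```

```text
clock: 21.82
tcp_pos: [0.622, -0.312, 0.0386]
orientation: [0.0, 0.997, 0.079, 0.0]
wrist_force: [0.6, 0.2, -0.0]
finger_gap: 0.0002
t 21.825 tcp [ 0.622  -0.312   0.0386] F [ 0.56  0.22 -0.01] gap 0.0002 toolx [0.988 0.157 0.   ] tz [ 0. -0. -1.]
units of 20mm: [0.021 0.026 0.228]
```

```bash
python3 -m pendant '[[[0,0,0.2],0,1],[[0,0,0.1],0,1],[[0,0,0],0,1],[[0,0,0],0,1]]'; python3 -m pendant '[[[0,0,0.05],0,1],[[0,0,0],0,1],[[0,0,0],0,1]]'
```

```text
clock: 22.32
tcp_pos: [0.622, -0.3121, 0.0328]
orientation: [0.0, 0.997, 0.079, 0.0]
wrist_force: [0.0, -0.1, 0.6]
finger_gap: -0.0001
clock: 22.7
tcp_pos: [0.622, -0.3121, 0.0317]
orientation: [0.0, 0.997, 0.079, 0.0]
wrist_force: [0.3, -0.9, 2.2]
finger_gap: -0.0002
```

```bash
python3 -m pendant '[[[0,0,0.06],0,1],[[0,0,0],0,1],[[0,0,0],0,1]]'; python3 -m pendant '[[[0,0,0.05],0,1],[[0,0,0],0,1],[[0,0,0],0,1]]'
```

```text
clock: 23.08
tcp_pos: [0.622, -0.3121, 0.0305]
orientation: [0.0, 0.997, 0.079, 0.0]
wrist_force: [0.4, 0.2, 3.6]
finger_gap: -0.0001
clock: 23.45
tcp_pos: [0.622, -0.3121, 0.03]
orientation: [0.0, 0.997, 0.079, 0.0]
wrist_force: [-0.7, 1.2, 6.4]
finger_gap: 0.0
```

```bash
python3 -m pendant '[[[0,0,0],0,1],[[0,0,0],0,1],[[0,0,-0.2],0,1],[[0,0,-0.5],0,1],[[0,0,-1],0,1],[[0,0,-1],0,1],[[0,0,-1],0,1],[[0,0,-1],0,1],[[0,0,-1],0,1],[[0,0,-1],0,1],[[0,0,-1],0,1],[[0,0,-1],0,1]]'
python3 -m pendant '[[[-1,0.3,0],0,1],[[-1,0.3,0],0,1],[[-1,0.3,0],0,1],[[-1,0.3,0],0,1],[[-1,0.3,0],0,1],[[-1,0.3,0],0,1],[[-1,0.3,0],0,1],[[-1,0.3,0],0,1],[[0,0,0],0,1],[[0,0,0],0,1]]'
python3 - <<'E'
from h import *
delta([.5,-.3,.2])
a=cv2.imread("pics/top0.png")
for n in ["scene","top"]:
    c=env.read_camera(n); i=c["color"]; cv2.imwrite(f"pics/{n}5.png",cv2.resize(i,(800,600),interpolation=cv2.INTER_CUBIC))
    cv2.imwrite(f"pics/{n}5d.png",cv2.resize(cv2.absdiff(i,cv2.imread(f"pics/{n}0.png")),(800,600)))
    p,_=blob(i,{"top":(397.7,146.3),"scene":(143,317.7)}[n],6,"green");print(p)
E
```

```text
clock: 24.95
tcp_pos: [0.6215, -0.3117, 0.2039]
orientation: [-0.0, 0.997, 0.079, -0.0]
wrist_force: [-0.2, -0.5, 0.2]
finger_gap: -0.0001
clock: 26.2
tcp_pos: [0.4714, -0.3846, 0.2034]
orientation: [0.0, 0.997, 0.078, 0.0]
wrist_force: [0.6, -0.1, 0.3]
finger_gap: -0.0
t 26.2 tcp [ 0.4714 -0.3846  0.2034] F [ 0.64 -0.05  0.34] gap -0.0 toolx [0.988 0.157 0.   ] tz [ 0. -0. -1.]
units of 20mm: [ 2.077 -3.956  0.171]
[142.95424641 317.67344498]
[397.68909002 146.2732999 ]
```

View pics/top5.png

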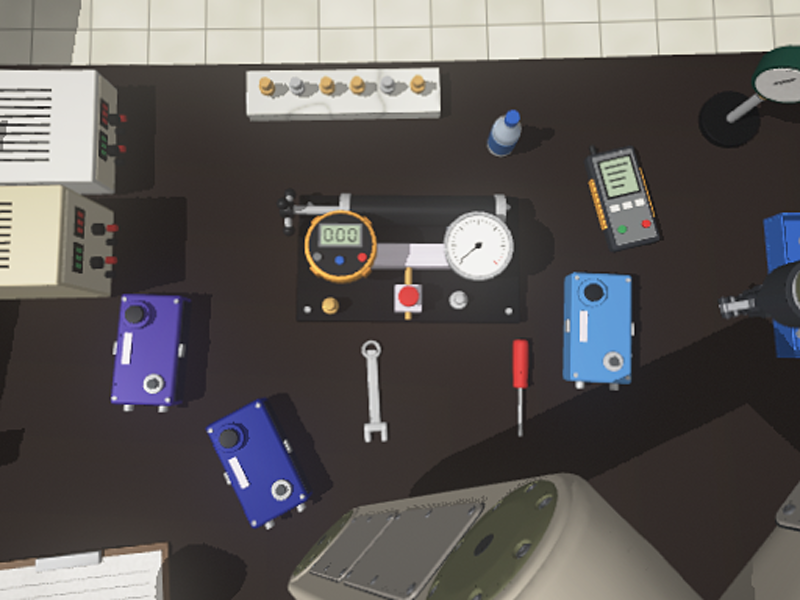

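View pics/scene5d.png

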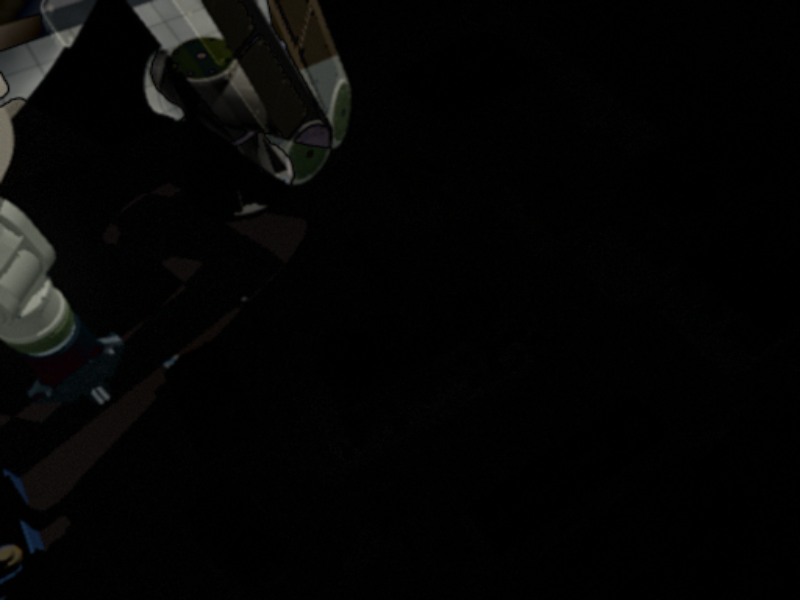

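The difference picture shows only the arm and its shadow. The rig, logger and loose items look the same as at the start: the green key's centroid is still at (397.7,146.3) in the top view. The arm is clear of everything, so I'm handing in.

```bash
python3 -c "
from workcell import env
print(env.hand_in()); print(env.get_state()['clock'])"
```

```text
the job is handed in; nothing more can be done
None
the job is handed in; nothing more can be done
```

I did all four steps in the order asked and handed the job in at about 26.3 s; no verdict is reported.

| Step | Result | Force |
|---|---|---|
| Red vent button | fully down (tip at 81 mm), held about 1.9 s, released | about 7.5 N |
| Blue zero key | fully down (tip at 141 mm), released | about 7.6 N |
| Dial glass | one light tap, gave about 1.7 mm, released | about 2.9 N |
| Green store key | fully down (tip at 30 mm), released | about 6.4 N |

**Last checks:**
- **Nothing shifted:** the before/after scene-camera difference showed only the arm and its shadow. The green key's centroid stayed within 0.1 px in both cameras, so the logger did not move.
- **Buttons back up:** the vent and blue keys looked back up in the pictures taken after each press, and in the final top view.
- **Arm clear:** it stood at about 0.2 m height, touching nothing, with wrist force at noise level.

**Disagreements:**
- The store key met the finger about 1 mm lower than stated.
- The two cameras differed by about 2 mm on position, within the calibration.
- The networks missed or misplaced several of the points, so I used colour centroids for the three buttons and read the glass centre off the picture.

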